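# Aim the mister's screw-on elbow and switch it on

## Task

Get the tabletop face mister ready: first lift the red-capped lipstick off its round deck and stand it upright in the white tray, then screw the rose elbow farther onto its threaded stub (clockwise seen from above) by pushing its outlet round until the outlet points straight at the red mark on the collar, without running well past the mark. When the elbow is aimed, turn the black switch handle clockwise from off all the way to its on detent (green dot), then let go of everything. Do not disturb the plum lipstick, perfume bottle, bowl of bangles or hairbrush, and do not knock the red lipstick over.

Things in the scene. Friction and masses are not known exactly. Their poses are not given: they have to be found in the camera images.
- mister: Cream face mister, fixed to the table. Origin on the table under the axis of its round drum (radius 80, flat deck 55 mm above the table). A brass threaded stub (radius 12) rises on the drum's axis. A switch block, 60 mm high, is joined on the drum's own +y side: it reaches from y = 98 to 198 mm and from x = -64 to +51 mm in the mister's frame. z up.
- elbow (a joint): Turn of the elbow on its thread in rad; grows as it is screwed clockwise (seen from above), range 0 to 5.6, so each direction is reached at one value only. It sinks 1.27 mm per rad. Stiff: about 0.13 N m to turn (2.5 N at 55 mm from the axis); stays where it is left. The mark is always met between 2.2 and 5.0 rad clockwise of the start, and the red lipstick stands in between.
- elbow_axis (a point): Point on the elbow's vertical screw axis at the height of the outlet tube's centre line (100 mm above the table at joint value 0). x points along the outlet, z up. Below it a grey ribbed nut, radius 17 mm, on the stub. The elbow's highest point is 13 mm above this point.
- outlet (a point): Centre of the outlet's mouth, 80 mm from the screw axis; the rose outlet tube is level, round, radius 10 mm (12.5 mm over the last 10 mm before the mouth). x points outward along the tube.
- mark (a point): Top of the red mark, a tab 14 mm wide, reaching 104 mm from the screw axis, on the grey collar round the drum (collar radius 86 mm, fixed); this point is 94 mm from the screw axis and 48 mm above the table. Lower than the deck, so nothing passing over the deck touches it.
- switch (a joint): Switch handle angle in rad: 0 = off (lever points to the mister's -x, black dot), 1.571 = on (lever points to the mister's +y, green dot); grows clockwise from above. An over-centre spring drives it to the nearer end; it needs at most 0.09 N m.
- switch_axis (a point): Point on the handle's vertical axis at the lever's mid height, 74 mm above the table. Black hub radius 16 mm; hub top 85 mm above the table.
- switch_tip (a point): Point in the lever 45 mm out from the handle's axis, 5 mm short of its end. The lever is 12 mm wide and 18 mm high, from 65 to 83 mm above the table.
- lipstick_red: Lipstick tube with red cap, upright round stick 22 mm across and 72 mm tall, 30 g (may vary), standing on the mister's deck. Origin at the centre of its underside, z up along it.
- tray: White square tray fixed on the table, 116 x 116 mm outside, 14 mm high, walls 5 mm, floor 5 mm thick. Origin at the centre of its underside.
- lipstick_plum: Lipstick tube with plum cap, 22 mm across, 72 mm tall, standing on the table near the switch block. Origin at the centre of its underside. Leave alone.
- perfume: Amber glass perfume bottle, 36 x 36 mm, 85 mm high, with gold cap (13 mm radius) up to 123 mm. Stands near the drum. Origin at the centre of its underside. Leave alone.
- bangle_bowl: Blue ceramic bowl of bangles, rim radius 56 mm, 46 mm high. Origin at the centre of its underside. Leave alone.
- hairbrush: Pink hairbrush lying bristles down, about 210 x 52 x 34 mm, long axis x, head to +x. Origin on the table near the middle. Leave alone.
- organiser: Clear acrylic rotating organiser, fixed, radius 88 mm, 148 mm high, at the table's far left. Origin at the centre of its underside. Leave alone.
Not all that is in view belongs to the job. Leave any blue or turquoise look-alike of the lipstick_red alone.

How it is judged:
On the way, in this order (a step that is already met when the one before it is completed fails the run):
1. the red lipstick stands upright in the tray, let go (x of lipstick_red in the frame of tray between -0.05 and 0.05 m and y of lipstick_red in the frame of tray between -0.05 and 0.05 m and height (world z) of lipstick_red below 0.012 m and angle between lipstick_red's own z axis and vertical below 0.15 rad and linear speed of lipstick_red below 0.02 m/s and contact force between lipstick_red and the fingers below 0.05 N), for 0.2 s.
2. the outlet points at the mark and the elbow is at rest (y of mark in the frame of elbow_axis between -0.012 and 0.012 m and x of mark in the frame of elbow_axis above 0.05 m and velocity of joint elbow between -0.05 and 0.05 rad/s), for 0.2 s.
3. the switch is in its on detent (value of joint switch above 1.45 rad), for 0.2 s.
At the end, for the whole second after the job is handed in: The red lipstick stands upright (within 0.15 rad) and still in the tray, the mark lies within 12 mm sideways of the outlet's line ahead of it (about 7 degrees), and the switch is past 1.45 rad at its on detent (x of lipstick_red in the frame of tray between -0.05 and 0.05 m and y of lipstick_red in the frame of tray between -0.05 and 0.05 m and height (world z) of lipstick_red below 0.012 m and angle between lipstick_red's own z axis and vertical below 0.15 rad and linear speed of lipstick_red below 0.02 m/s and y of mark in the frame of elbow_axis between -0.012 and 0.012 m and x of mark in the frame of elbow_axis above 0.05 m and value of joint switch above 1.45 rad); the robot touches nothing.
It fails at once if the outlet is run past the mark by more than about 22 degrees (y of mark in the frame of elbow_axis above 0.035 m and x of mark in the frame of elbow_axis above 0.052 m).
It fails at once if the red lipstick is knocked over (angle between lipstick_red's own z axis and vertical above 0.6 rad).
It fails at once if the plum lipstick, perfume bottle, bowl of bangles or hairbrush is moved more than 15 mm or tipped ((distance of lipstick_plum from where it was at the start of the episode above 0.015 m or angle between lipstick_plum's own z axis and vertical above 0.3 rad) or (distance of perfume from where it was at the start of the episode above 0.015 m or angle between perfume's own z axis and vertical above 0.3 rad) or (distance of bangle_bowl from where it was at the start of the episode above 0.015 m or angle between bangle_bowl's own z axis and vertical above 0.3 rad) or (distance of hairbrush from where it was at the start of the episode above 0.015 m or angle between hairbrush's own z axis and vertical above 0.3 rad)).
It also fails if it takes over 61 s, if anything falls off the work surface, if the arm or the gripper's body presses on something with over 40 N, if the wrist force passes 120 N, or if a joint passes its speed limit or range.

## Robot

A 6-joint arm with a two-finger parallel gripper is mounted at the origin on the work surface. World frame = base frame: x ahead of the robot, y to its left, z up, the work surface at z = 0. Lengths are in m, angles in rad, forces in N, time in s.
With the tool pointing down it reaches from about 0.325 to 1 m from the base axis. Payload 5.1 kg.
Tool frame: the origin (TCP) lies midway between the tips of the shut fingers; the grasp point (between the pads) lies 19 mm behind it; z points along the fingers, y is the direction in which the jaws open and shut (so a half turn about z gives the same grasp; the last joint's range is limited). The gripper opens to 85 mm and grips with 20 to 120 N. Pads are 22 mm wide; open, the fingers measure 114 mm over their backs; the gripper's body (76 mm by 85 mm) begins 54 mm behind the grasp point. The pads swing forward as they close: fully open they stand 13 mm farther back than shut.
Start: joints at [-1.204, 0.124, 1.65, -0, 1.367, -0.083], TCP at [0.283, -0.585, 0.231] pointing down, gripper open.
Joint ranges: [-2.61, 2.61], [-1.02, 2.33], [0.03, 2.71], [-1.35, 4.49], [0.32, 2.68], [-2.91, 2.91]. Speed limits (rad/s): [2.57, 2.57, 3.14, 3.14, 3.14, 3.14].

## Interface

Orientations are given as [roll, pitch, yaw] about the fixed x, y, z axes, in that order (R = Rz(yaw) Ry(pitch) Rx(roll)).
In Python, from workcell import monitor, optics, workorder gives the robot as it stands. The module is installed in compiled form; this text tells all that it offers.
- The arm moves only by the tool servo_tool, never from a script. Its argument "motion" is a list of rows, each a list of 7 numbers: the shift along the world's x, y, z as a fraction of full scale, then the turn, a rotation vector about the world's x, y, z as a fraction of full scale, then the opening, from 0 (shut) to 1 (fully open). A call has 1 to 12 rows; each row shifts and turns the commanded pose from where the row before left it; what a row does not reach is not made up. Full scale, the value 1, is 0.04 m for a shift and 0.1 rad for a turn. A row lasts 1/12 s, in which the tool goes at most 41.7 mm and 7.16 degrees, less where a joint would pass 70% of its speed; a pose out of reach is approached as far as the arm can. A call with a number of a shift or a turn outside -1 to 1 is refused whole. A call with a gripper value outside its range is refused whole. The fingers move at their own pace and stop on an object; "squeeze" is the grip in N (left out, the last holds). Time passes only in rows, so rows that do not move let the fingers close. It gives the time, the measured TCP pose, the force and the opening at its end, in the units of the state.
- monitor.observe(): the state, without advancing time (a new reading comes with each control period).
- optics.snapshot(name): name is "scene" or "top"; returns the picture (420x560x3 uint8, blue, green, red); there is no depth.
- optics.get_calibration(name): a dict with "fx", "fy", "cx", "cy" (pixels), "cam_to_world" (4x4, takes a point from camera to world coordinates). Camera axes: x right, y down, z forward; pixel columns grow to the right and rows downward; lengths in m; the calibration is good to about 2 mm. A picture is of the moment at which its call begins. get_calibration takes no time and is no camera call.
- workorder.hand_in(): hands the job in, once; it reports no verdict.
Trained networks look in the newest picture that a camera, given by its name, has taken for a name from the list of things; names that differ only in an ending like _2 or _b are one class to them, and where a whole thing is asked for, a point or a joint stands for the part that bears it (a point fixed in the world has none). Each returns a list of dicts, best first, with "conf" (0 to 1); they miss things now and then, are a little off and sometimes report something else, mostly with a low value. They report only what shows in the picture. A call takes as long as a camera call. They do not tell look-alikes from the thing itself.
- optics.spot_in(camera, thing): "centre" ([x, y, z] in m, in world coordinates, good to about 4 mm: the middle of the surface that is visible of it).
- optics.cut_out(camera, thing): "mask" (420x560 bool, what is visible of it).
- optics.landmark_of(camera, thing): "centre" ([x, y, z] in m, in world coordinates, good to about 4 mm: a listed point, or the origin of a listed thing).
The state is a dict: "clock": time; "qpos": joint angles; "qd": joint speeds; "effort": joint torques, N m; "tcp_pos": TCP position; "tool_rot": TCP orientation; "wrist_force": force on the tool from outside, world axes, zero at the start; "torque": the same for the moment, N m; "gripper_width": opening from 0.0 (shut) to 1.0 (fully open).
Only numpy, scipy, OpenCV 4.12 (cv2) and the standard library are available. Lean on these libraries where they do the work, as an engineer would, in place of code of your own. Each camera call takes 0.05 s, during which the arm holds its last target.

## Working session

There is one attempt and no reset: what is moved stays moved. The work goes in short steps, Python scripts to look and compute and a tool call to move; the robot and the scene stay as the last step left them, time stands still between calls to the robot, and variables do not carry over. Pictures are saved under pics/ and viewed, and the job is handed in when it is done.

Besides the shell and the picture viewer there is one more tool, called after "Emit:" in YAML: its name, and indented under it one key for each argument. servo_tool: Moves the arm, as the interface text tells. Its arguments: {"type":"object","properties":{"motion":{"type":"array","items":{"type":"array","items":{"type":"number"}}},"squeeze":{"type":"number"}},"required":["motion"]}

```bash
mkdir -p pics; python3 - <<'E'
from workcell import monitor, optics
import cv2
print(monitor.observe())
for n in("scene","top"):
    cv2.imwrite(f"pics/{n}0.png",optics.snapshot(n))
    c=optics.get_calibration(n);print(n,c["fx"],c["cx"],c["cy"],c["cam_to_world"])
for t in["mister","elbow_axis","outlet","mark","switch_axis","switch_tip","lipstick_red","tray","lipstick_plum","perfume","bangle_bowl","hairbrush"]:
    for n in("scene","top"):
        print(t,n,[(round(d["conf"],2),[round(float(v),4) for v in d["centre"]]) for d in optics.landmark_of(n,t)[:3]])
print(monitor.observe()["clock"])
E
```

```text
{'clock': 0.0, 'qpos': array([-1.20362276e+00,  1.24510114e-01,  1.65165152e+00, -5.92796059e-06,
        1.36752337e+00, -8.25880095e-02]), 'qd': array([ 0.00098511,  0.00190847, -0.00053747, -0.00169551,  0.00156496,
        0.00025791]), 'effort': array([-2.72722900e-03, -4.23621762e+01, -3.65449762e+01, -1.68193719e-04,
        7.16512193e-03,  3.17100807e-05]), 'tcp_pos': array([ 0.28234859, -0.58479895,  0.23006308]), 'tool_rot': array([-3.13950695e+00, -1.66823210e-04,  4.49762603e-01]), 'wrist_force': array([-0.2967971 , -0.08225506, -0.20506169]), 'torque': array([-0.02183734,  0.01625583, -0.00367047]), 'gripper_width': 1.000823458552468}
scene 411.5927774824237 275.2552584148519 213.84321534200296 [[ 0.59993603  0.43915697 -0.66874354  1.29624283]
 [ 0.80003039 -0.33484783  0.49782357 -0.50897121]
 [-0.00530464 -0.83367745 -0.5522262   0.68210091]
 [ 0.          0.          0.          1.        ]]
top 500.02107748131937 283.38410604657605 206.95251155908403 [[ 0.00952282 -0.99457038  0.10362952  0.4787917 ]
 [-0.99993981 -0.00890669  0.00640666  0.00794138]
 [-0.00544888 
[... 803 characters left out ...]
), (0.62, [0.6108, 0.0063, 0.0535])]
lipstick_red top [(0.63, [0.611, -0.0011, 0.0536]), (0.61, [0.6122, -0.1714, 0.0004]), (0.54, [0.7225, -0.0454, -0.0029])]
tray scene [(0.96, [0.4683, -0.3455, -0.0018])]
tray top [(0.64, [0.4716, -0.3462, 0.0024])]
lipstick_plum scene [(0.57, [0.4657, 0.1138, -0.0011])]
lipstick_plum top [(0.58, [0.4678, 0.1205, 0.0017])]
perfume scene [(0.75, [0.7134, 0.0215, 0.0023]), (0.32, [0.7266, 0.2857, -0.0018])]
perfume top [(0.69, [0.709, 0.0211, 0.0019])]
bangle_bowl scene [(0.76, [0.5114, 0.3071, -0.0015])]
bangle_bowl top [(0.9, [0.5085, 0.3041, -0.0031])]
hairbrush scene [(0.46, [0.5688, 0.1294, 0.0733])]
hairbrush top [(0.92, [0.747, -0.3175, 0.0021])]
1.3
```

View pics/scene0.png

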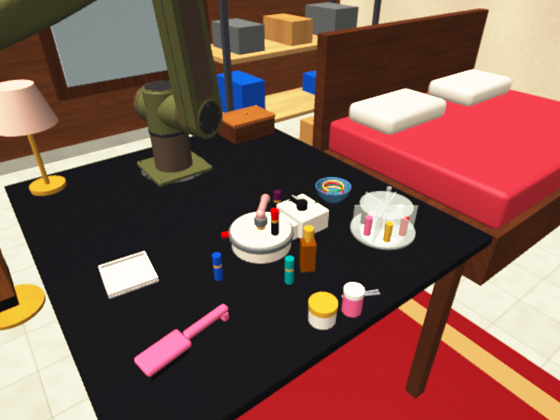

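View pics/top0.png

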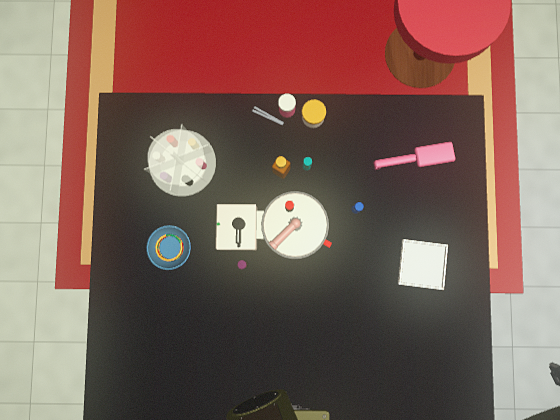

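The top view shows the red lipstick on the deck at px (290,206), the outlet pointing lower left to (272,245), and the mark at (328,244). The tray is at (424,264), and the blue and teal decoys at (359,207) and (308,161) are off the deck. I'll refine these positions from pixels.

```bash
cat > h.py <<'E'
import numpy as np, cv2
from workcell import monitor, optics
def p2w(n,u,v,z):
    c=optics.get_calibration(n);T=np.array(c["cam_to_world"])
    d=T[:3,:3]@np.array([(u-c["cx"])/c["fx"],(v-c["cy"])/c["fy"],1]);o=T[:3,3]
    return o+d*(z-o[2])/d[2]
def st():
    s=monitor.observe();print("t %.2f"%s["clock"],"tcp",s["tcp_pos"].round(4),"rot",s["tool_rot"].round(3),"F",s["wrist_force"].round(1),"g",round(s["gripper_width"],3),"q",s["qpos"].round(2))
def blobs(im,lo,hi,roi):
    h=cv2.cvtColor(im,cv2.COLOR_BGR2HSV);m=cv2.inRange(h,lo,hi);mm=np.zeros_like(m);x0,y0,x1,y1=roi;mm[y0:y1,x0:x1]=m[y0:y1,x0:x1]
    n,l,s,c=cv2.connectedComponentsWithStats(mm)
    return [(s[i,4],s[i,:4].tolist(),c[i].round(1)) for i in range(1,n) if s[i,4]>3]
E
python3 - <<'E'
from h import *
im=cv2.imread("pics/top0.png")
for b in blobs(im,(0,190,120),(6,255,255),(255,185,345,265)): print(b,p2w("top",*b[2],.127)[:2].round(4),p2w("top",*b[2],.048)[:2].round(4))
# drum/collar circle
for b in blobs(im,(0,0,150),(180,60,255),(262,185,345,265)): print(b)
cv2.imwrite("pics/crop0.png",cv2.resize(im[180:290,200:350],None,fx=5,fy=5,interpolation=cv2.INTER_CUBIC))
st()
E
```

```text
(np.int32(8), [286, 201, 6, 5], array([287.9, 202.4])) [0.613  0.0049] [0.6219 0.0047]
(np.int32(3123), [262, 192, 67, 66], array([295.6, 224.4]))
(np.int32(5), [295, 222, 3, 3], array([296., 223.]))
(np.int32(51), [273, 225, 21, 22], array([282.1, 236.2]))
t 1.30 tcp [ 0.2826 -0.5853  0.2313] rot [-3.142  0.     0.45 ] F [ 0.6 -0.4 -0.6] g 1.004 q [-1.2   0.12  1.65 -0.    1.37 -0.08]
```

View pics/crop0.png

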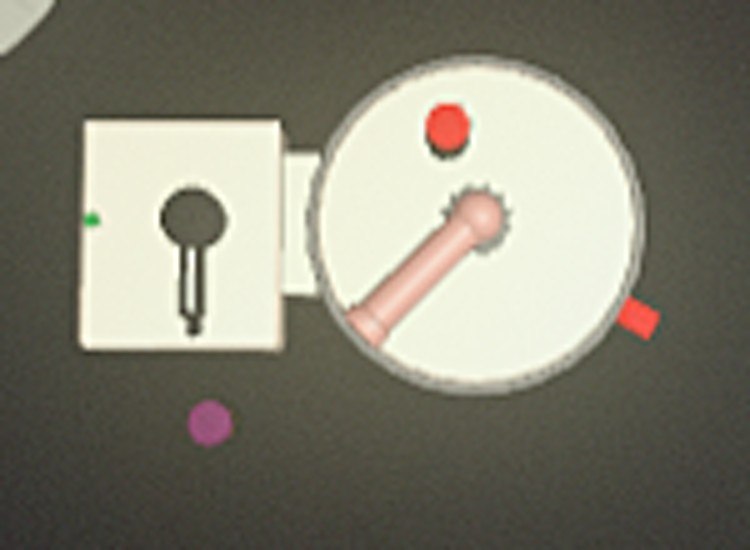

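```bash
python3 - <<'E'
from h import *
A=p2w("top",295,224.6,.05);print("drum",A.round(4));
for nm,u,v,z in(("red",289.4,205,.127),("elb",296.2,222.8,.105),("mark",327.6,243.6,.048),("mouth",273.5,245.2,.1),("plum",242,264.5,.072),("hub",238.7,223.2,.085),("tip end",238.5,245,.08)): 
  w=p2w("top",u,v,z);print(nm,w.round(4),"ang",np.degrees(np.arctan2(*(w-A)[[1,0]])).round(1),"r",np.hypot(*(w-A)[:2]).round(4))
E
```

```text
drum [ 0.5655 -0.0137  0.05  ]
red [0.6068 0.0013 0.127 ] ang 19.9 r 0.0439
elb [ 0.5661 -0.0156  0.105 ] ang -72.9 r 0.002
mark [ 0.5185 -0.0961  0.048 ] ang -119.7 r 0.0948
mouth [0.5118 0.0387 0.1   ] ang 135.7 r 0.075
plum [0.4645 0.1164 0.072 ] ang 127.8 r 0.1647
hub [0.5653 0.1251 0.085 ] ang 90.1 r 0.1388
tip end [0.512  0.1251 0.08  ] ang 111.1 r 0.1487
```

Emit:
servo_tool:
  motion:
    - [0.4,0.73,0,0,0,-0.1,0.8]
    - [0.41,0.74,0,0,0,-0.2,0.8]
    - [0.41,0.74,0,0,0,-0.2,0.8]
    - [0.41,0.74,0,0,0,-0.2,0.8]
    - [0.41,0.74,0,0,0,-0.2,0.8]
    - [0.41,0.73,0,0,0,-0.2,0.8]
    - [0.41,0.73,0,0,0,-0.2,0.8]
    - [0.41,0.73,0,0,0,-0.2,0.8]
    - [0.41,0.73,0,0,0,0,0.8]
    - [0.41,0.73,0,0,0,0,0.8]
    - [0.41,0.73,0,0,0,0,0.8]
    - [0.41,0.73,0,0,0,0,0.8]

```text
clock: 2.3
tcp_pos: [0.4795, -0.2318, 0.2316]
tool_rot: [3.141, -0.0, 0.3]
wrist_force: [1.5, -0.1, 0.6]
gripper_width: 0.799
```

Emit:
servo_tool:
  motion:
    - [0.41,0.73,0,0,0,0,0.8]
    - [0.41,0.73,0,0,0,0,0.8]
    - [0.41,0.73,0,0,0,0,0.8]
    - [0.41,0.73,0,0,0,0,0.8]
    - [0.41,0.73,0,0,0,0,0.8]
    - [0.41,0.73,0,0,0,0,0.8]
    - [0.41,0.73,0,0,0,0,0.8]
    - [0.41,0.73,0,0,0,0,0.8]
    - [0,0,0,0,0,0,0.8]
    - [0,0,0,0,0,0,0.8]

```text
clock: 3.13
tcp_pos: [0.6106, 0.0017, 0.2311]
tool_rot: [3.141, 0.0, 0.303]
wrist_force: [-0.2, -0.7, 0.6]
gripper_width: 0.795
```

Emit:
servo_tool:
  motion:
    - [0,0,-0.7,0,0,0,0.8]
    - [0,0,-0.7,0,0,0,0.8]
    - [0,0,-0.7,0,0,0,0.8]
    - [0,0,-0.6,0,0,0,0.8]
    - [0,0,-0.5,0,0,0,0.8]
    - [0,0,-0.4,0,0,0,0.8]
    - [0,0,-0.2,0,0,0,0.8]
    - [0,0,0,0,0,0,0.8]

```text
clock: 3.8
tcp_pos: [0.6082, -0.0006, 0.077]
tool_rot: [-3.14, 0.004, 0.299]
wrist_force: [0.2, 1.3, 0.4]
gripper_width: 0.799
```

```bash
python3 - <<'E'
from h import *
im=optics.snapshot("scene");cv2.imwrite("pics/s1.png",cv2.resize(im[120:300,180:380],None,fx=3.3,fy=3.3));st()
E
```

```text
t 3.85 tcp [ 6.094e-01 -5.000e-04  7.870e-02] rot [-3.141e+00  2.000e-03  2.990e-01] F [-0.3 -0.1  0.6] g 0.799 q [-0.09  0.18  1.86 -0.    1.1   1.18]
```

View pics/s1.png

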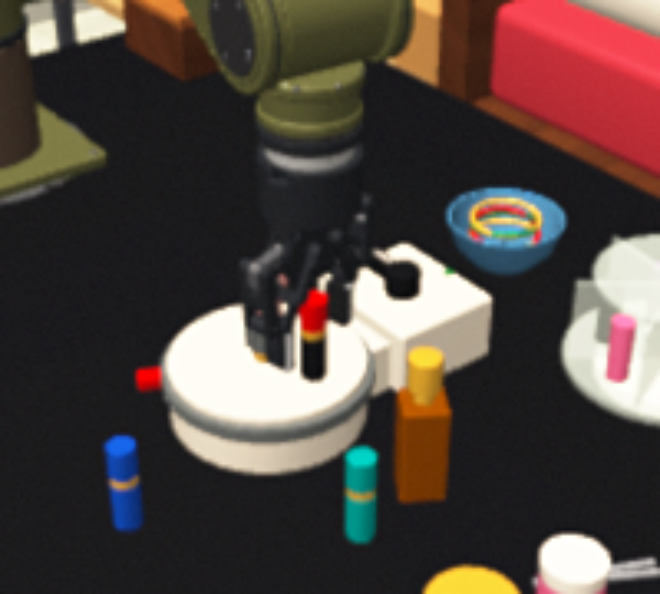

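```bash
python3 - <<'E'
from h import *
c=optics.get_calibration("scene");W=np.linalg.inv(c["cam_to_world"])
def pr(p):
    q=W@np.r_[p,1];return ((np.array([c["fx"]*q[0]/q[2]+c["cx"],c["fy"]*q[1]/q[2]+c["cy"]])-[180,120])*3.3).round(0)
for z in(.055,.127): print(z,pr([.609,.002,z]),pr([.62,.002,z]))
for s in(-1,1): print("finger",pr(np.array([.6094+s*.295*.034,-.0005-s*.955*.034,.082])))
E
```

```text
0.055 [314. 374.] [323. 380.]
0.127 [314. 296.] [322. 303.]
finger [337. 326.]
finger [285. 368.]
```

The lipstick's base at (314,376) and top at (315,296) match the projected (0.609, 0.002), so it sits between the fingers. Closing now.

Emit:
servo_tool:
  motion:
    - [0,0,0,0,0,0,0.4]
    - [0,0,0,0,0,0,0.3]
    - [0,0,0,0,0,0,0.2]
    - [0,0,0,0,0,0,0.1]
    - [0,0,0,0,0,0,0.1]
    - [0,0,0,0,0,0,0.1]
  squeeze: 30

```text
clock: 4.35
tcp_pos: [0.611, 0.0002, 0.0807]
tool_rot: [3.141, -0.002, 0.3]
wrist_force: [-1.2, 1.1, 4.6]
gripper_width: 0.248
```

Emit:
servo_tool:
  motion:
    - [0,0,0.4,0,0,0,0.1]
    - [0,0,0.7,0,0,0,0.1]
    - [0,0,0.9,0,0,0,0.1]
    - [-0.1,-0.25,0.6,0,0,0,0.1]
    - [-0.25,-0.6,0,0,0,0,0.1]
    - [-0.3,-0.75,0,0,0,0,0.1]
    - [-0.3,-0.75,0,0,0,0,0.1]
    - [-0.3,-0.75,0,0,0,0,0.1]
    - [-0.3,-0.75,0,0,0,0,0.1]
    - [-0.3,-0.75,0,0,0,0,0.1]
    - [-0.3,-0.75,0,0,0,0,0.1]
    - [-0.3,-0.75,0,0,0,0,0.1]

```text
clock: 5.35
tcp_pos: [0.5112, -0.2449, 0.183]
tool_rot: [-3.141, 0.0, 0.3]
wrist_force: [-0.3, -0.3, -0.8]
gripper_width: 0.247
```

Emit:
servo_tool:
  motion:
    - [-0.3,-0.75,0,0,0,0,0.1]
    - [-0.3,-0.75,0,0,0,0,0.1]
    - [-0.3,-0.7,0,0,0,0,0.1]
    - [-0.1,-0.3,0,0,0,0,0.1]
    - [0,0,0,0,0,0,0.1]
    - [0,0,0,0,0,0,0.1]

```text
clock: 5.85
tcp_pos: [0.472, -0.3437, 0.1829]
tool_rot: [-3.14, -0.0, 0.299]
wrist_force: [-0.6, 0.9, 0.1]
gripper_width: 0.251
```

```bash
python3 - <<'E'
from h import *
im=optics.snapshot("scene");cv2.imwrite("pics/s2.png",cv2.resize(im[120:320,60:260],None,fx=3,fy=3));st()
E
```

```text
t 5.90 tcp [ 0.4723 -0.343   0.1829] rot [-3.14 -0.    0.3 ] F [-0.1  0.7 -0.6] g 0.252 q [-0.72  0.01  1.85  0.    1.28  0.55]
```

View pics/s2.png

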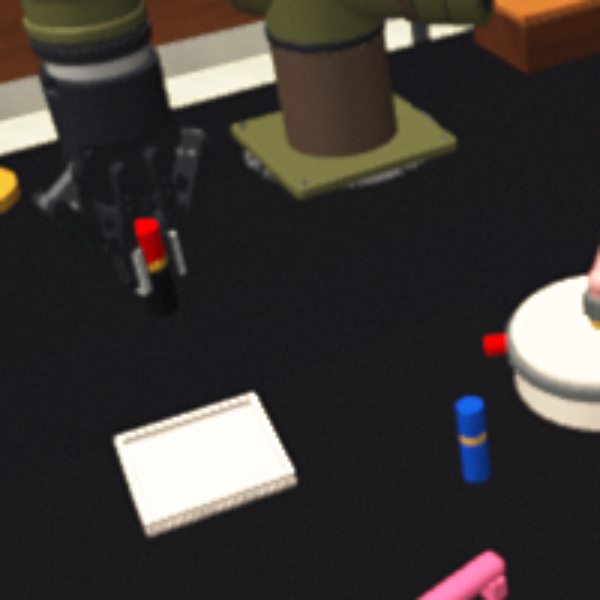

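Emit:
servo_tool:
  motion:
    - [0,0,-0.5,0,0,0,0.1]
    - [0,0,-0.7,0,0,0,0.1]
    - [0,0,-0.8,0,0,0,0.1]
    - [0,0,-0.7,0,0,0,0.1]
    - [0,0,-0.5,0,0,0,0.1]
    - [0,0,-0.3,0,0,0,0.1]
    - [0,0,-0.2,0,0,0,0.1]
    - [0,0,0,0,0,0,0.1]
    - [0,0,0,0,0,0,0.1]

```text
clock: 6.65
tcp_pos: [0.473, -0.3437, 0.0361]
tool_rot: [3.141, -0.001, 0.301]
wrist_force: [-0.2, -0.2, 1.5]
gripper_width: 0.246
```

Emit:
servo_tool:
  motion:
    - [0,0,-0.05,0,0,0,0.1]
    - [0,0,-0.03,0,0,0,0.1]
    - [0,0,0,0,0,0,0.1]

```text
clock: 6.9
tcp_pos: [0.4727, -0.3442, 0.0332]
tool_rot: [3.14, -0.001, 0.3]
wrist_force: [-0.4, 0.8, 0.4]
gripper_width: 0.245
```

Emit:
servo_tool:
  motion:
    - [0,0,-0.04,0,0,0,0.1]
    - [0,0,0,0,0,0,0.1]
    - [0,0,0,0,0,0,0.1]

```text
clock: 7.15
tcp_pos: [0.4722, -0.3439, 0.0308]
tool_rot: [3.141, -0.0, 0.3]
wrist_force: [-0.1, -1.0, 1.0]
gripper_width: 0.245
```

Emit:
servo_tool:
  motion:
    - [0,0,-0.04,0,0,0,0.1]
    - [0,0,0,0,0,0,0.1]
    - [0,0,0,0,0,0,0.1]

```text
clock: 7.4
tcp_pos: [0.4724, -0.344, 0.0307]
tool_rot: [-3.141, 0.0, 0.3]
wrist_force: [-4.0, 3.1, 8.3]
gripper_width: 0.25
```

Contact with the tray floor at 8 N. Releasing.

Emit:
servo_tool:
  motion:
    - [0,0,0.02,0,0,0,0.3]
    - [0,0,0,0,0,0,0.4]
    - [0,0,0,0,0,0,0.55]
    - [0,0,0,0,0,0,0.7]
    - [0,0,0,0,0,0,0.7]
    - [0,0,0,0,0,0,0.7]
    - [0,0,0.4,0,0,0,0.7]
    - [0,0,0.8,0,0,0,0.7]
    - [0,0,0.9,0,0,0,0.7]
    - [0,0,0.9,0,0,0,0.7]
    - [0,0,0.9,0,0,0,0.5]
    - [0,0,0,0,0,0,0.2]

```text
clock: 8.4
tcp_pos: [0.4757, -0.3468, 0.1954]
tool_rot: [3.129, -0.008, 0.3]
wrist_force: [1.5, -1.2, 1.1]
gripper_width: 0.427
```

```bash
python3 - <<'E'
from h import *
im=optics.snapshot("scene");cv2.imwrite("pics/s3.png",cv2.resize(im[120:320,60:260],None,fx=3,fy=3));
print([(d["conf"],d["centre"]) for d in optics.landmark_of("scene","lipstick_red")]);st()
E
```

```text
[(0.79, [0.4741, -0.3396, 0.0051]), (0.77, [0.6106, -0.1702, -0.0045]), (0.62, [0.7225, -0.0418, 0.0006])]
t 8.50 tcp [ 0.4732 -0.3446  0.1883] rot [ 3.137e+00 -3.000e-03  3.000e-01] F [-0.2 -0.6 -1.1] g 0.251 q [-0.72  0.01  1.84  0.    1.28  0.55]
```

View pics/s3.png

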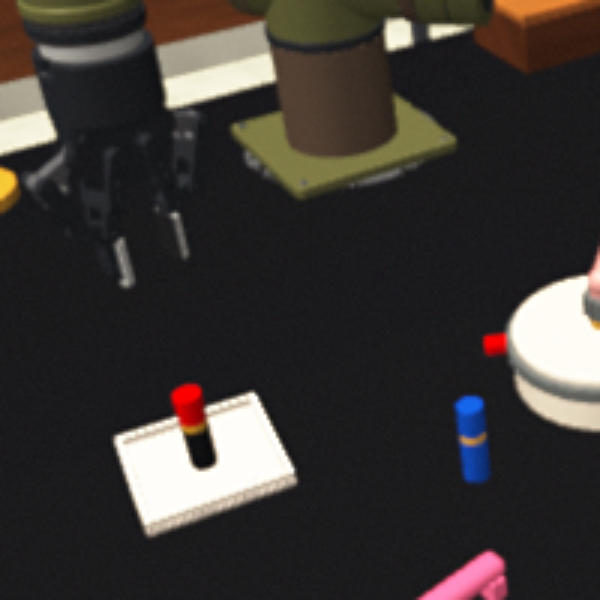

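The red lipstick stands in the tray: top at (187,390), base at (203,465). Next I'll move the shut gripper to the counter-clockwise side of the outlet.

Emit:
servo_tool:
  motion:
    - [0.1,0.5,0,0,0,0,0]
    - [0.1,0.8,0,0,0,0,0]
    - [0.1,0.9,0,0,0,0,0]
    - [0.1,0.9,0,0,0,0,0]
    - [0.1,0.9,0,0,0,0,0]
    - [0.1,0.9,0,0,0,0,0]
    - [0.1,0.9,0,0,0,0,0]
    - [0.1,0.9,0,0,0,0,0]
    - [0.1,0.8,0,0,0,0,0]
    - [0.1,0.6,0,0,0,0,0]
    - [0,0.18,0,0,0,0,0]
    - [0,0,0,0,0,0,0]

```text
clock: 9.5
tcp_pos: [0.5111, -0.011, 0.1836]
tool_rot: [-3.14, 0.003, 0.303]
wrist_force: [-0.8, -0.3, 0.1]
gripper_width: 0.002
```

Emit:
servo_tool:
  motion:
    - [0,0,-0.4,0,0,0,0]
    - [0,0,-0.6,0,0,0,0]
    - [0,0,-0.6,0,0,0,0]
    - [0,0,-0.6,0,0,0,0]
    - [0,0,-0.4,0,0,0,0]
    - [0,0,-0.2,0,0,0,0]
    - [0,0,0,0,0,0,0]
    - [0,0,0,0,0,0,0]

```text
clock: 10.17
tcp_pos: [0.512, -0.0134, 0.0735]
tool_rot: [-3.141, 0.001, 0.299]
wrist_force: [0.4, 0.6, 0.6]
gripper_width: 0.0
```

```bash
python3 - <<'E'
from h import *
for n in("scene","top"):
  im=optics.snapshot(n)
  im=im[120:300,180:380] if n=="scene" else im[150:300,200:400]
  cv2.imwrite(f"pics/{n}4.png",cv2.resize(im,None,fx=3,fy=3));
st()
p=monitor.observe()["tcp_pos"][:2];A=np.array([.566,-.0135]);r=.052
print(np.degrees(np.arctan2(*(p-A)[::-1])),np.hypot(*(p-A)))
for a in range(170,-86,-10):
  q=A+r*np.array([np.cos(np.radians(a)),np.sin(np.radians(a))]);d=(q-p)/.04;d=d.round(2);p=p+d*.04;print(a,d.tolist())
E
```

```text
t 10.27 tcp [ 0.5132 -0.0132  0.0751] rot [ 3.141e+00 -2.000e-03  2.990e-01] F [ 0.9 -0.9  0.1] g 0.002 q [-0.13 -0.03  2.08 -0.    1.08  1.14]
179.64080856991563 0.0527923887462008
170 [0.04, 0.22]
160 [0.06, 0.22]
150 [0.09, 0.2]
140 [0.13, 0.19]
130 [0.16, 0.16]
120 [0.19, 0.13]
110 [0.21, 0.09]
100 [0.21, 0.06]
90 [0.23, 0.02]
80 [0.23, -0.02]
70 [0.21, -0.06]
60 [0.21, -0.09]
50 [0.19, -0.13]
40 [0.16, -0.16]
30 [0.13, -0.19]
20 [0.09, -0.2]
10 [0.06, -0.22]
0 [0.02, -0.23]
-10 [-0.02, -0.22]
-20 [-0.06, -0.22]
-30 [-0.09, -0.21]
-40 [-0.13, -0.18]
-50 [-0.16, -0.16]
-60 [-0.19, -0.13]
-70 [-0.21, -0.1]
-80 [-0.21, -0.06]
```

View pics/scene4.png

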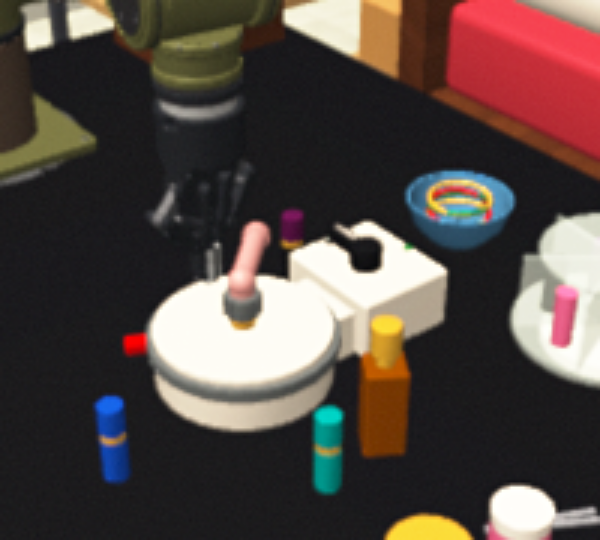

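View pics/top4.png

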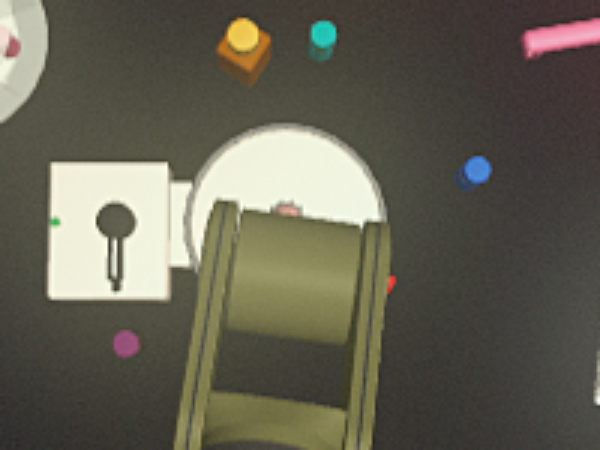

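The fingers at (213,260) are on the counter-clockwise side of the tube and clear of it. Starting the arc.

Emit:
servo_tool:
  motion:
    - [0.04,0.22,0,0,0,0,0]
    - [0.06,0.22,0,0,0,0,0]
    - [0.09,0.2,0,0,0,0,0]
    - [0.13,0.19,0,0,0,0,0]
    - [0.16,0.16,0,0,0,0,0]
    - [0.19,0.13,0,0,0,0,0]
    - [0.21,0.09,0,0,0,0,0]
    - [0.21,0.06,0,0,0,0,0]
    - [0.23,0.02,0,0,0,0,0]
    - [0,0,0,0,0,0,0]

```text
clock: 11.1
tcp_pos: [0.5664, 0.0398, 0.0734]
tool_rot: [-3.14, -0.001, 0.3]
wrist_force: [-0.9, 0.9, -1.2]
gripper_width: -0.001
```

```bash
python3 - <<'E'
from h import *
im=optics.snapshot("scene");cv2.imwrite("pics/s5.png",cv2.resize(im[120:300,180:380],None,fx=3,fy=3));st()
for t in("outlet","elbow_axis"):print(t,[(d["conf"],d["centre"]) for d in optics.landmark_of("scene",t)])
E
```

```text
t 11.15 tcp [0.5661 0.0397 0.0735] rot [-3.141e+00 -1.000e-03  3.000e-01] F [-0.2  1.6 -0. ] g -0.001 q [-0.03  0.09  1.96  0.    1.08  1.25]
outlet [(0.8, [0.6038, 0.0553, 0.0958])]
elbow_axis [(0.56, [0.5643, -0.0146, 0.0985])]
```

View pics/s5.png

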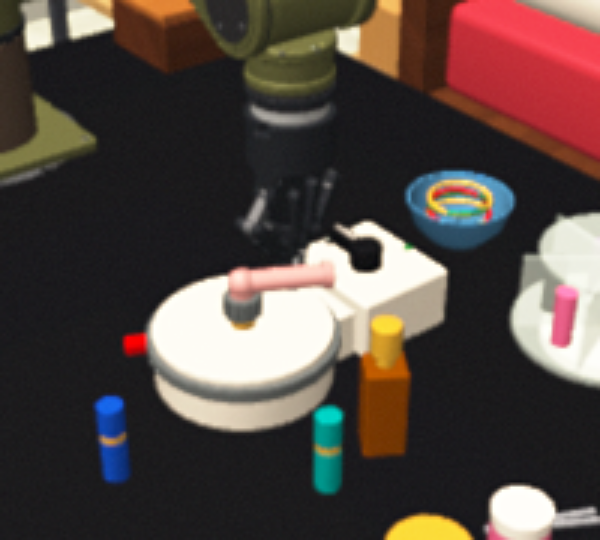

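It works: the outlet is at about 61° and the finger at 90°. Continuing the arc.

Emit:
servo_tool:
  motion:
    - [0.23,-0.02,0,0,0,0,0]
    - [0.21,-0.06,0,0,0,0,0]
    - [0.21,-0.09,0,0,0,0,0]
    - [0.19,-0.13,0,0,0,0,0]
    - [0.16,-0.16,0,0,0,0,0]
    - [0.13,-0.19,0,0,0,0,0]
    - [0.09,-0.2,0,0,0,0,0]
    - [0.06,-0.22,0,0,0,0,0]
    - [0.02,-0.23,0,0,0,0,0]
    - [-0.02,-0.22,0,0,0,0,0]
    - [-0.06,-0.22,0,0,0,0,0]
    - [-0.09,-0.21,0,0,0,0,0]

```text
clock: 12.25
tcp_pos: [0.6107, -0.04, 0.0742]
tool_rot: [3.141, -0.002, 0.299]
wrist_force: [1.0, 4.2, -0.7]
gripper_width: -0.002
```

Emit:
servo_tool:
  motion:
    - [-0.13,-0.18,0,0,0,0,0]
    - [-0.16,-0.16,0,0,0,0,0]
    - [-0.19,-0.13,0,0,0,0,0]
    - [0,0,0,0,0,0,0]
    - [0,0,0,0,0,0,0]

```text
clock: 12.67
tcp_pos: [0.5903, -0.0588, 0.0741]
tool_rot: [3.14, 0.001, 0.3]
wrist_force: [0.0, 0.2, 0.5]
gripper_width: -0.0
```

```bash
python3 - <<'E'
from h import *
A=np.array([.566,-.0135])
for n in("scene","top"):
  im=optics.snapshot(n)
  im=im[120:300,180:380] if n=="scene" else im[150:300,200:400]
  cv2.imwrite(f"pics/{n}6.png",cv2.resize(im,None,fx=3,fy=3));
  for t in("outlet","elbow_axis","mark"):
    for d in optics.landmark_of(n,t)[:1]:
      c=np.array(d["centre"]);print(n,t,d["conf"],c.round(4),np.degrees(np.arctan2(*(c[:2]-A)[::-1])).round(1))
st()
p=monitor.observe()["tcp_pos"][:2];print(np.degrees(np.arctan2(*(p-A)[::-1])),np.hypot(*(p-A)))
E
```

```text
scene outlet 0.61 [ 0.5696 -0.0945  0.0952] -87.5
scene mark 0.97 [ 0.5212 -0.0934  0.0491] -119.3
top outlet 0.68 [ 0.5695 -0.0952  0.0929] -87.5
top elbow_axis 0.63 [ 0.5703 -0.0144  0.0991] -11.8
top mark 0.52 [ 0.5183 -0.0948  0.0463] -120.4
t 13.07 tcp [ 0.5909 -0.0576  0.0735] rot [-3.142  0.     0.3  ] F [-0.8  0.3  0.7] g 0.005 q [-0.19  0.15  1.9  -0.    1.09  1.08]
-60.54423827246363 0.050673503485169746
```

View pics/scene6.png

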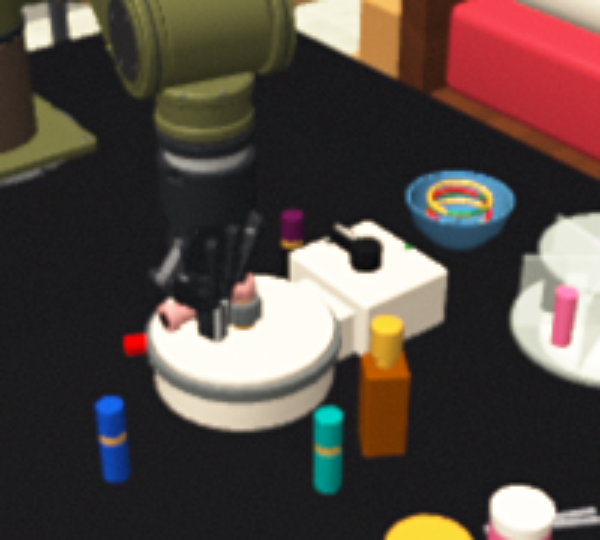

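View pics/top6.png

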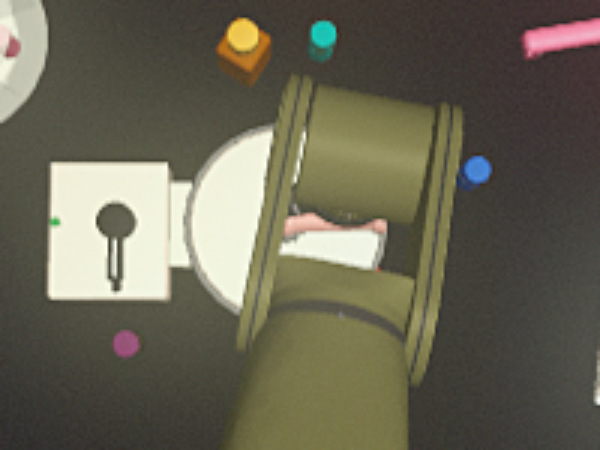

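The outlet is at −87.5°, the finger at −60.5° and the mark at −120°, so I'll go slower from here.

Emit:
servo_tool:
  motion:
    - [-0.07,-0.06,0,0,0,0,0]
    - [-0.1,-0.05,0,0,0,0,0]
    - [-0.11,-0.03,0,0,0,0,0]
    - [-0.11,-0.03,0,0,0,0,0]
    - [-0.11,-0.02,0,0,0,0,0]
    - [0,0,0,0,0,0,0]
    - [0,0,0,0,0,0,0]
    - [0,0,0,0,0,0,0]

```text
clock: 13.73
tcp_pos: [0.5705, -0.0657, 0.0738]
tool_rot: [3.141, 0.001, 0.3]
wrist_force: [0.3, -0.5, 0.9]
gripper_width: -0.001
```

```bash
cat > m.py <<'E'
from h import *
import sys
k=sys.argv[1]
A=np.array([.566,-.0135])
for n in("scene","top"):
  im=optics.snapshot(n);cv2.imwrite(f"pics/full_{n}{k}.png",im)
  im=im[120:300,180:380] if n=="scene" else im[150:300,200:400]
  cv2.imwrite(f"pics/{n}{k}.png",cv2.resize(im,None,fx=3,fy=3));
  for t in("outlet","elbow_axis","mark"):
    for d in optics.landmark_of(n,t)[:1]:
      c=np.array(d["centre"]);print(n,t,round(d["conf"],2),c.round(4),np.degrees(np.arctan2(*(c[:2]-A)[::-1])).round(1))
st()
p=monitor.observe()["tcp_pos"][:2];print(np.degrees(np.arctan2(*(p-A)[::-1])),np.hypot(*(p-A)))
E
python3 m.py 7
```

```text
scene outlet 0.84 [ 0.5405 -0.0879  0.0955] -108.9
scene elbow_axis 0.59 [ 0.5667 -0.0132  0.0971] 23.2
scene mark 0.8 [ 0.5211 -0.0932  0.0484] -119.4
top outlet 0.64 [ 0.5357 -0.0887  0.0936] -111.9
top elbow_axis 0.39 [ 0.5703 -0.0145  0.0936] -13.1
top mark 0.52 [ 0.5183 -0.0948  0.0481] -120.4
t 14.13 tcp [ 0.5707 -0.0654  0.0735] rot [-3.141e+00  1.000e-03  3.000e-01] F [-0.3 -1.2  0.5] g -0.003 q [-0.21  0.11  1.95 -0.    1.09  1.06]
-84.77342789690232 0.05214206267242133
```

View pics/top7.png

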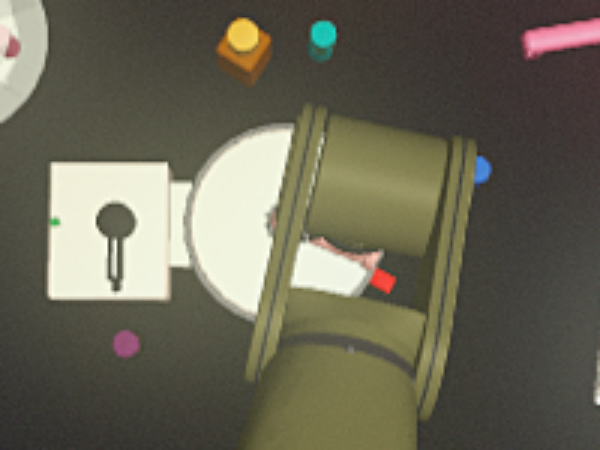

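View pics/scene7.png

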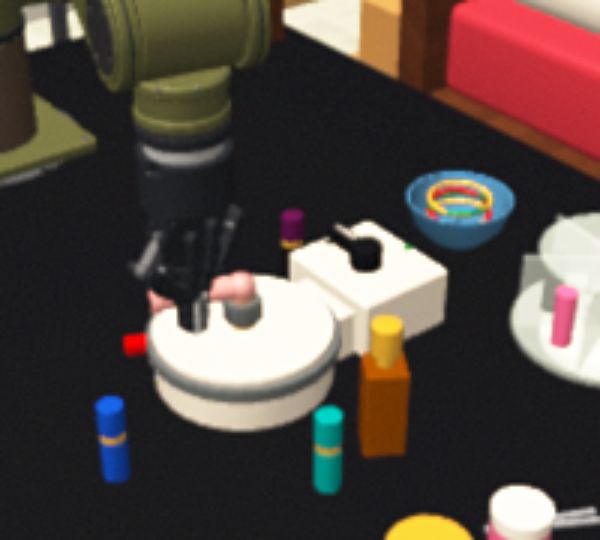

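Outlet is at about −110.5°. Pushing roughly 7° more, then backing off to measure without the arm in the way.

Emit:
servo_tool:
  motion:
    - [-0.06,0,0,0,0,0,0]
    - [-0.06,0,0,0,0,0,0]
    - [-0.04,0,0,0,0,0,0]
    - [0,0,0,0,0,0,0]
    - [0,0,0,0,0,0,0]
    - [0.2,0.05,0,0,0,0,0]
    - [0.3,0.1,0.2,0,0,0,0]
    - [0.3,0.2,0.6,0,0,0,0]
    - [0.3,0.2,0.8,0,0,0,0]
    - [0,0.3,0.8,0,0,0,0]
    - [0,0.6,0.4,0,0,0,0]
    - [0,0.9,0.2,0,0,0,0]

```text
clock: 15.13
tcp_pos: [0.6105, 0.0278, 0.1977]
tool_rot: [3.139, -0.004, 0.297]
wrist_force: [1.3, -0.2, -0.2]
gripper_width: -0.002
```

Emit:
servo_tool:
  motion:
    - [0.5,0.8,0,0,0,0,0]
    - [0.5,0.8,0,0,0,0,0]
    - [0.3,0.5,0,0,0,0,0]
    - [0,0,0,0,0,0,0]

```text
clock: 15.47
tcp_pos: [0.6616, 0.1166, 0.1931]
tool_rot: [-3.14, 0.001, 0.304]
wrist_force: [-0.7, -1.6, -0.3]
gripper_width: 0.001
```

```bash
python3 m.py 8
```

```text
scene outlet 0.66 [ 0.526  -0.0872  0.0966] -118.5
scene elbow_axis 0.8 [ 0.5685 -0.0143  0.094 ] -17.7
scene mark 0.89 [ 0.5204 -0.0925  0.0473] -120.0
top outlet 0.85 [ 0.5295 -0.0837  0.0945] -117.5
top elbow_axis 0.68 [ 0.5096  0.3073 -0.0041] 100.0
top mark 0.85 [ 0.5215 -0.0941  0.0469] -118.9
t 15.87 tcp [0.6603 0.1116 0.1937] rot [3.142 0.    0.298] F [-0.8 -0.9  0.2] g -0.001 q [ 0.09  0.19  1.64 -0.    1.31  1.36]
53.01107852562039 0.15665881505832438
```

View pics/top8.png

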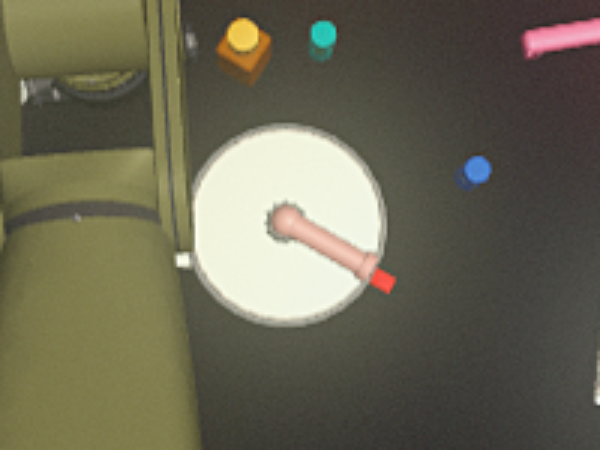

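View pics/scene8.png

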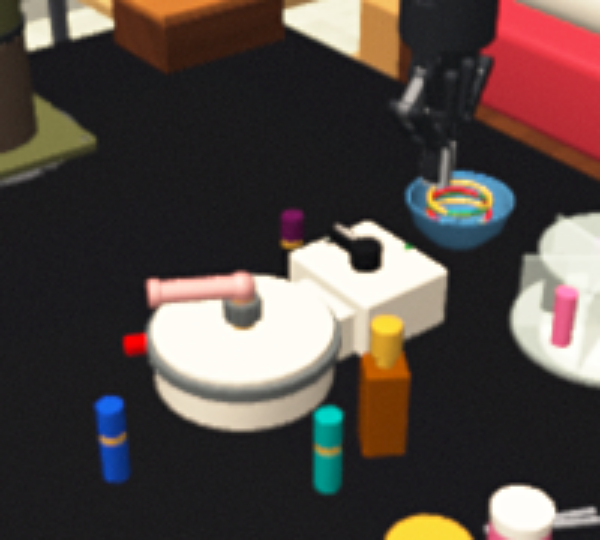

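The top view shows the outlet tube (285,220)→(370,265) in line with the red mark at (383,280). The networks put outlet and mark within 1.5° of each other. Next is the switch: come down on the −y side of the lever.

Emit:
servo_tool:
  motion:
    - [-0.5,0,0,0,0,0,0]
    - [-0.8,-0.08,0,0,0,0,0]
    - [-0.8,-0.1,0,0,0,0,0]
    - [-0.7,-0.1,0,0,0,0,0]
    - [-0.39,-0.1,-0.2,0,0,0,0]
    - [0,0,-0.5,0,0,0,0]
    - [0,0,-0.7,0,0,0,0]
    - [0,0,-0.7,0,0,0,0]
    - [0,0,-0.4,0,0,0,0]
    - [0,0,0,0,0,0,0]
    - [0,0,0,0,0,0,0]

```text
clock: 16.78
tcp_pos: [0.5322, 0.0969, 0.0932]
tool_rot: [-3.141, 0.002, 0.299]
wrist_force: [0.8, 0.9, 0.3]
gripper_width: -0.004
```

```bash
python3 - <<'E'
from h import *
im=optics.snapshot("scene");cv2.imwrite("pics/s9.png",cv2.resize(im[120:270,220:380],None,fx=4,fy=4));st()
E
```

```text
t 16.83 tcp [0.5335 0.0971 0.0947] rot [ 3.141e+00 -1.000e-03  2.990e-01] F [ 0.1 -0.9  0.1] g 0.001 q [ 0.08  0.01  2.01 -0.    1.12  1.35]
```

View pics/s9.png

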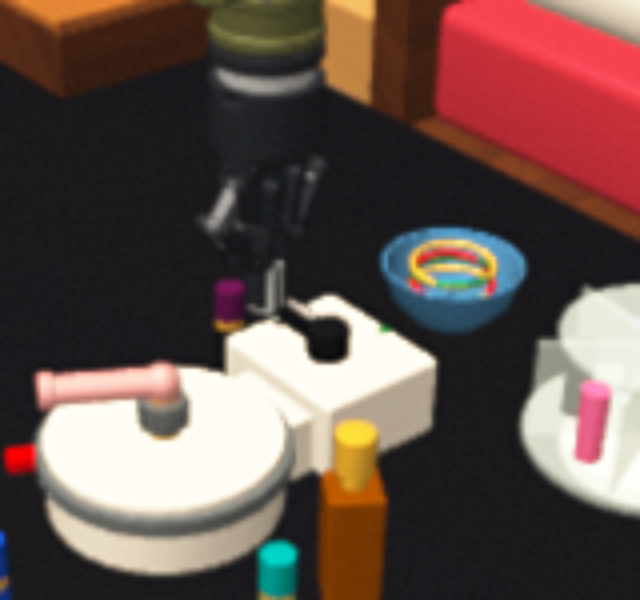

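```bash
python3 - <<'E'
import numpy as np
p=np.array([.533,.097]);A=np.array([.5655,.126]);r=.044
for a in list(range(212,121,-10)):
  q=A+r*np.array([np.cos(np.radians(a)),np.sin(np.radians(a))]);d=((q-p)/.04).round(2);p=p+d*.04;print(a,d.tolist(),p)
E
```

```text
212 [-0.12, 0.14] [0.5282 0.1026]
202 [-0.09, 0.17] [0.5246 0.1094]
192 [-0.05, 0.19] [0.5226 0.117 ]
182 [-0.03, 0.19] [0.5214 0.1246]
172 [0.01, 0.19] [0.5218 0.1322]
162 [0.05, 0.18] [0.5238 0.1394]
152 [0.07, 0.18] [0.5266 0.1466]
142 [0.11, 0.16] [0.531 0.153]
132 [0.13, 0.14] [0.5362 0.1586]
122 [0.15, 0.12] [0.5422 0.1634]
```

Emit:
servo_tool:
  motion:
    - [0,0,-0.3,0,0,0,0]
    - [0,0,-0.3,0,0,0,0]
    - [0,0,0,0,0,0,0]
    - [0,0,0,0,0,0,0]

```text
clock: 17.17
tcp_pos: [0.5322, 0.0974, 0.0687]
tool_rot: [-3.141, 0.002, 0.3]
wrist_force: [-0.4, -0.6, -0.3]
gripper_width: -0.004
```

Emit:
servo_tool:
  motion:
    - [-0.12,0.14,0,0,0,0,0]
    - [-0.09,0.17,0,0,0,0,0]
    - [-0.05,0.19,0,0,0,0,0]
    - [-0.03,0.19,0,0,0,0,0]
    - [0.01,0.19,0,0,0,0,0]
    - [0.05,0.18,0,0,0,0,0]
    - [0.07,0.18,0,0,0,0,0]
    - [0.11,0.16,0,0,0,0,0]
    - [0.13,0.14,0,0,0,0,0]
    - [0,0,0,0,0,0,0]
    - [0,0,0,0,0,0,0]

```text
clock: 18.08
tcp_pos: [0.5366, 0.1595, 0.0697]
tool_rot: [-3.142, 0.0, 0.3]
wrist_force: [-0.1, -0.4, -0.7]
gripper_width: -0.004
```

```bash
python3 - <<'E'
from h import *
im=optics.snapshot("scene");cv2.imwrite("pics/s10.png",cv2.resize(im[120:270,220:380],None,fx=4,fy=4));st()
for t in("switch_tip","switch_axis"):print(t,[(d["conf"],d["centre"]) for d in optics.landmark_of("scene",t)])
E
```

```text
t 18.13 tcp [0.5363 0.1592 0.0696] rot [-3.142  0.     0.3  ] F [-0.7  0.3  0.4] g -0.004 q [0.19 0.08 1.98 0.   1.08 1.46]
switch_tip [(0.64, [0.5662, 0.173, 0.0748])]
switch_axis [(0.7, [0.5687, 0.1279, 0.0726])]
```

View pics/s10.png

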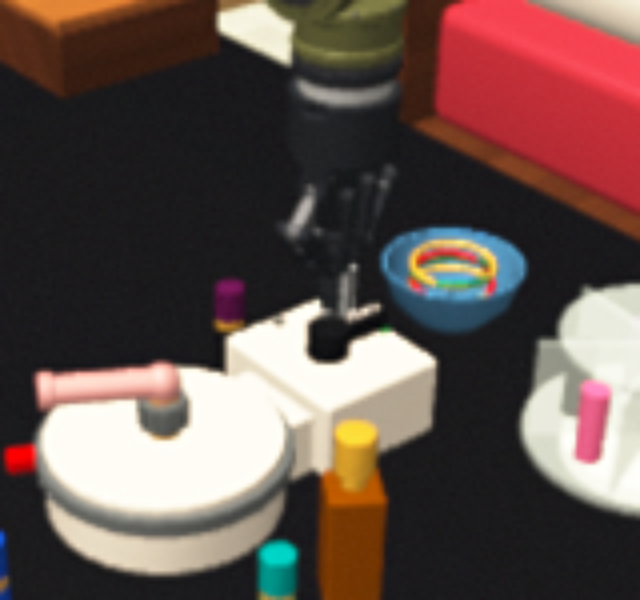

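The lever now points at the green dot at (385,328). Retreating for a clear look.

Emit:
servo_tool:
  motion:
    - [-0.2,0,0,0,0,0,0]
    - [0,0,0.5,0,0,0,0]
    - [0,0,0.8,0,0,0,0]
    - [0,0,0.8,0,0,0,0]
    - [0,0,0.8,0,0,0,0]
    - [-0.6,0.5,0,0,0,0,0]
    - [-0.7,0.8,0,0,0,0,0]
    - [-0.5,0.8,0,0,0,0,0]
    - [0,0.8,0,0,0,0,0]
    - [0,0.5,0,0,0,0,0]
    - [0,0,0,0,0,0,0]
    - [0,0,0,0,0,0,0]

```text
clock: 19.23
tcp_pos: [0.4559, 0.2947, 0.1856]
tool_rot: [3.141, 0.001, 0.302]
wrist_force: [0.6, -0.1, -0.2]
gripper_width: -0.0
```

```bash
python3 m.py 11; python3 - <<'E'
from h import *
for n in("scene","top"):
  for t in("switch_tip","switch_axis","lipstick_red","lipstick_plum","perfume","bangle_bowl","hairbrush"):print(n,t,[(round(d["conf"],2),np.round(d["centre"],4)) for d in optics.landmark_of(n,t)[:3]])
E
```

```text
scene outlet 0.84 [ 0.5286 -0.082   0.0933] -118.6
scene elbow_axis 0.71 [ 0.5626 -0.0129  0.095 ] 170.0
scene mark 0.97 [ 0.518  -0.0933  0.0471] -121.0
top outlet 0.61 [ 0.5246 -0.082   0.0942] -121.1
top elbow_axis 0.93 [ 0.5685 -0.0146  0.0947] -23.7
top mark 0.92 [ 0.5176 -0.0951  0.0457] -120.7
t 19.63 tcp [0.4569 0.2937 0.1857] rot [3.142 0.    0.299] F [ 0.2  0.5 -0.4] g -0.002 q [ 0.47 -0.08  1.94 -0.    1.29  1.74]
109.54434383216407 0.326017155534558
scene switch_tip [(0.62, array([0.5645, 0.1751, 0.0767])), (0.54, array([ 0.7449, -0.3175, -0.0038]))]
scene switch_axis [(0.58, array([0.5687, 0.1293, 0.0708]))]
scene lipstick_red [(0.56, array([ 0.6103, -0.1682, -0.0032])), (0.53, array([ 0.4707, -0.3411,  0.0067])), (0.51, array([ 7.259e-01, -4.110e-02,  5.000e-04]))]
scene lipstick_plum [(0.61, array([0.571 , 0.1285, 0.071 ])), (0.54, array([ 0.4646,  0.1148, -0.0035]))]
scene perfume [(0.85, array([ 7.143e-01,  2.240e-02, -2.000e-04]))]
scene bangle_bowl [(0.91, array([ 0.5064,  0.3042, -0.0037])), (0.68, array([ 0.4666,  0.1131, -0.0023])), (0.4, array([0.5669, 0.1755, 0.0771]))]
scene hairbrush [(0.65, array([ 0.7454, -0.3182,  0.0012]))]
top switch_tip [(0.5, array([0.5668, 0.1697, 0.074 ]))]
top switch_axis [(0.78, array([0.5689, 0.1247, 0.0746]))]
top lipstick_red [(0.56, array([ 0.6125, -0.1728,  0.0011])), (0.44, array([ 0.722 , -0.0466, -0.001 ])), (0.38, array([0.569 , 0.1695, 0.0736]))]
top lipstick_plum [(0.37, array([ 0.4661,  0.1201, -0.001 ]))]
top perfume [(0.69, array([0.7097, 0.0216, 0.0018]))]
top bangle_bowl [(0.96, array([0.5083, 0.3082, 0.0014]))]
top hairbrush []
```

View pics/full_top11.png

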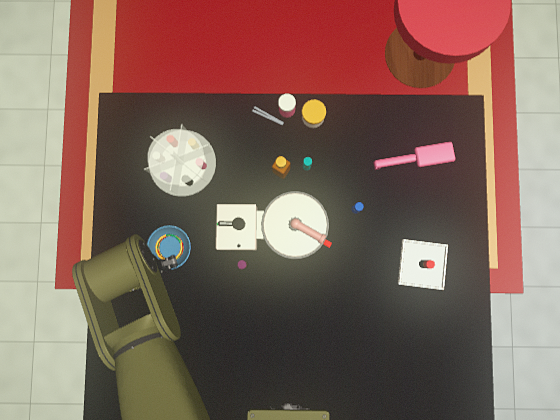

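View pics/full_scene11.png

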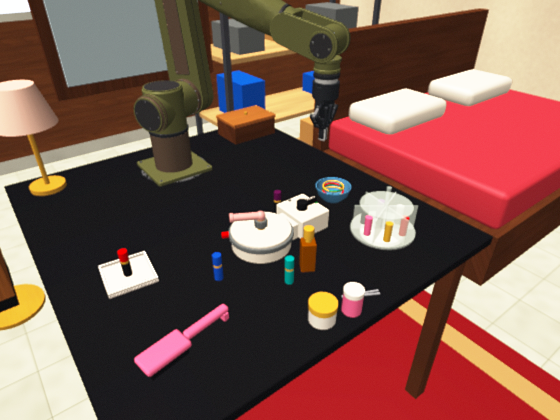

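Everything looks in place: outlet on the mark at (327,244), lever to the left onto the green dot. The red lipstick looks elongated at (427,264) in the top view, so I'll check its uprightness against projections.

```bash
python3 - <<'E'
from h import *
P=np.array([[.472,-.344,.005],[.472,-.344,.077],[.6108,-.1715,0],[.6108,-.1715,.072]])
for n in("scene","top"):
  c=optics.get_calibration(n);W=np.linalg.inv(c["cam_to_world"])
  for p in P:
    q=W@np.r_[p,1];print(n,p,(c["fx"]*q[0]/q[2]+c["cx"]).round(1),(c["fy"]*q[1]/q[2]+c["cy"]).round(1))
a=cv2.imread("pics/full_scene11.png")[230:300,90:170];b=cv2.imread("pics/full_top11.png")[230:300,385:465]
cv2.imwrite("pics/lip.png",np.hstack([cv2.resize(x,None,fx=5,fy=5,interpolation=cv2.INTER_CUBIC) for x in(a,b)]))
E
```

```text
scene [ 0.472 -0.344  0.005] 128.6 274.0
scene [ 0.472 -0.344  0.077] 122.4 251.0
scene [ 0.6108 -0.1715  0.    ] 218.8 277.3
scene [ 0.6108 -0.1715  0.072 ] 216.3 254.3
top [ 0.472 -0.344  0.005] 422.0 263.0
top [ 0.472 -0.344  0.077] 430.0 263.2
top [ 0.6108 -0.1715  0.    ] 354.8 209.3
top [ 0.6108 -0.1715  0.072 ] 358.8 206.4
```

View pics/lip.png

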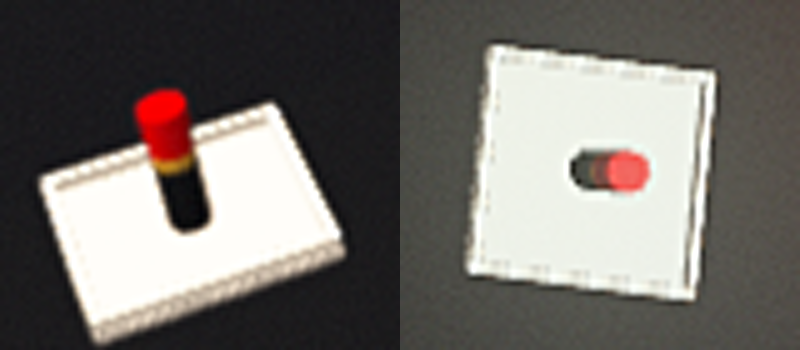

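The lipstick's top is at (430.6, 264.4) against (430.0, 263.2) expected for a vertical stick, so it stands upright. Handing in.

```bash
python3 - <<'E'
from h import *
from workcell import workorder
print(workorder.hand_in());st()
E
```

```text
the job is handed in; nothing more can be done
None
the job is handed in; nothing more can be done
```

The job is done and handed in after about 20 s of the 61 s allowed. `hand_in` gave no verdict.

- **Red lipstick:** I lifted it off the deck and stood it in the tray. It sits at about (0.472, −0.344), a couple of mm from the tray centre. The last top picture matched a vertical stick to about 1 px.
- **Elbow:** I pushed the outlet clockwise with the shut fingers, through about 255°. The last readings put the outlet at −118.6° and −121.1° and the mark at −121.0° and −120.7° (scene and top cameras). That is within about 2.5°, against the roughly 7° allowed, and it never ran well past the mark.
- **Switch:** I pushed the lever past centre and it snapped over to the green dot. Both cameras show it pointing along the mister's +y. I estimated the angle from the pictures, because the joint value is not reported.
- **Gripper:** It is empty and clear of everything, about 0.19 m up with near-zero wrist force.

**Things to leave alone:** The plum lipstick, perfume bottle and bowl read within network error (about 4 mm) of their starting positions. The last top-view call missed the hairbrush, but the scene camera found it unmoved.

**Checks that disagreed:** In the last lookups, the blue and teal look-alikes were also reported as the red lipstick, and one elbow-axis reading landed on the bowl. I discarded these after comparing them with the pictures.

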